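# Tare and response check of a bench balance

### The arm

A 6-joint arm with a two-finger parallel gripper is mounted at the origin on a cart in front of the work surface, level with it; the furniture and walls round the work are solid. World frame = base frame: x ahead of the robot, y to its left, z up, the work surface at z = 0. Lengths are in mm, angles in rad, forces in N, time in s.
With the tool pointing down it reaches from about 375 to 900 mm from the base axis. Payload 3.1 kg.
Tool frame: the origin (TCP) lies between the finger pads; the fingertips stand 14 mm ahead of it and the grasp point (between the pads) lies 5 mm behind it (env.tcp_to_tips is the distance from the TCP to the fingertips, in mm); z points along the fingers, y is the line along which they close (so a half turn about z gives the same grasp; the last joint's range is limited). The gripper opens to 85 mm and grips with 20 to 120 N. Pads are 22 mm wide; open, the fingers measure 114 mm over their backs; the gripper's body (76 mm by 85 mm) begins 54 mm behind the grasp point. The pads swing forward as they close: fully open they stand 13 mm farther back than shut.
Start: joints at [-1.294, 0.527, 1.433, -0, 1.181, -0.178], TCP at [275.131, -561.159, 245.31] pointing down, gripper open.
Joint ranges: [-3.08, 3.08], [-0.75, 2.2], [0.22, 2.44], [-1.43, 4.57], [0, 2.65], [-2.85, 2.85]. Speed limits (rad/s): [2.79, 2.79, 3.14, 3.14, 3.14, 3.14].

### API

Orientations are given as a 3x3 rotation matrix whose columns are the frame's x, y, z axes.
In Python, from workcell import readout, optics, hand_in, env gives the robot as it stands.
- The arm moves only by the shell command python3 -m jog 'ROWS'. ROWS is JSON, a list of rows, each a list of 7 numbers: the shift along the tool's x, y, z in mm, then the turn, a rotation vector about the tool's x, y, z in rad, then the opening, from 0 (shut) to 1 (fully open). In form: [[tx, ty, tz, wx, wy, wz, fingers], ...]. A call has 1 to 8 rows; each row shifts and turns the commanded pose from where the row before left it, along the tool's axes as they then stand; what a row does not reach is not made up. A row lasts 1/8 s, in which the tool goes at most 62.5 mm and 10.7 degrees, less where a joint would pass 70% of its speed; a pose out of reach is approached as far as the arm can. A call is refused whole if a number of a shift passes 62.5 or a number of a turn 0.188, either way. A call with a gripper value outside its range is refused whole. The fingers move at their own pace and stop on an object; the grip force is fixed at half the most. Time passes only in rows, so rows that do not move let the fingers close. It gives the time, the measured TCP pose, the force, the opening and the grip force at its end, in the units of the state.
- readout.sense(): the state, without advancing time (a new reading comes with each control period).
- optics.get_image(name): name is "scene" or "top"; returns a dict with "color" (384x512x3 uint8, red, green, blue), "z_map" (384x512 float32, mm along the optical axis (not along the pixel's ray), 0 where there is no reading), "vertical_fov" (degrees; the focal length in pixels is half the picture's height over the tangent of half this angle, whatever the lens; pixels are square), "cx", "cy" (the principal point, pixels), "k1" (the pictures are not rectified: a ray, as slopes to the right and down, at radius r is drawn at 1 + k1 r^2 times it, then the intrinsics apply), "rvec" (rotation vector, rad) and "tvec" (3), from world to camera coordinates, as OpenCV has them. Camera axes: x right, y down, z forward; pixel columns grow to the right and rows downward; lengths in mm; the calibration is good to about 2 mm. A picture is of the moment at which its call begins.
- hand_in(): hands the job in; it is judged then, once.
The state is a dict: "t": time; "qpos": joint angles; "qd": joint speeds; "joint_efforts": joint torques, N m; "position": TCP position; "eef_rot": TCP orientation; "contact_force": force on the tool from outside, world axes, zero at the start; "moment": the same for the moment, N m; "opening": finger opening in mm; "grip_force": force on a finger pad.
Only numpy, scipy, OpenCV 4.12 (cv2) and the standard library are available. Lean on these libraries where they do the work, as an engineer would, in place of code of your own. Each camera call takes 0.05 s, during which the arm holds its last target. There are 200 camera calls.

### The job

Check the bench balance in this order: press the wide bar-shaped key (tare) all the way down, then tap the empty metal dish on the weighing pan lightly so that the pan dips and springs back, then press the round key (record) all the way down. Both keys stay down once pressed; use only light fingertip pressure, do not press the square key, do not pick up or shift the dish, leave the things beside the balance alone, and finish clear of everything.

Things in the scene. Friction and masses are not known exactly. Their poses are not given: they have to be found in the camera images.
- balance: White bench balance, 240 mm deep (own x) by 200 mm wide (own y), fixed on the bench. Origin: centre of the underside; own +x points from its front (keys) to its back (pan), +z up. Front key deck at z = 35 mm with three key bays at own x = -87 mm, own y = -62, 0 and +62 mm; any of the three keys may sit in any bay. Behind own x = -52 mm the case is raised to z = 55 mm; the pan stands on it.
- bar_key_top (a point): Centre of the top face of the bar-shaped tare key: black, in a grey bay, 42 mm wide (balance's y) by 16 mm, standing 13 mm above the deck when up. Latches: 3 to 4 N moves it, it travels 6 mm straight down and stays where it is pushed (it does not come back up). At the end of the travel its sprung cap yields up to 3 mm more (5 N rising to 12 N), then comes back those 3 mm when let go.
- round_key_top (a point): Centre of the top face of the round record key: black, in a grey bay, 24 mm diameter, otherwise like the bar key (13 mm proud, 6 mm travel, 3 to 4 N, stays down, sprung cap).
- square_key_top (a point): Centre of the top face of the square key (standby): black, in a grey bay, 22 x 22 mm, otherwise like the other keys. Must not be pressed.
- bar_key (a joint): Latched depth of the bar key in m (without the cap's extra give): 0 up, 0.006 fully down. Counts as pressed beyond 0.004.
- round_key (a joint): Latched depth of the round key in m (without the cap's extra give): 0 up, 0.006 fully down. Counts as pressed beyond 0.004.
- square_key (a joint): Latched depth of the square key in m: 0 up (must stay so), 0.006 fully down.
- pan (a joint): How far the weighing pan has sunk, in m: 0 at rest, 0.010 at its stop. Spring: with the dish on it about 1 N starts it moving, then 0.9 N per mm, about 10 N at the stop; it springs back when let go. A tap counts beyond 0.0015.
- pan_top (a point): Centre of the top of the round steel weighing pan, 130 mm diameter, 77 mm above the bench at rest; moves with the pan.
- dish: Loose, empty, shallow round aluminium weighing dish standing on the pan, 88 mm across the rim, 14 mm high, about 30 g. Origin: centre of its underside. It is open at the top; its flat inner floor, 66 mm across, lies 3 mm above the origin, and closed fingers fit inside to touch it.
- beaker: Small loose glass beaker, 46 mm diameter, 58 mm high, beside the balance on its +y side; origin at the centre of its underside. Bystander.
- vial: Small loose capped vial, 27 mm diameter, 65 mm high, beside the balance on its -y side; origin at the centre of its underside. Bystander.
- fitting: Loose cream-coloured hexagonal fitting, 43 x 49 mm, 41 mm high, beside the balance on its -y side, nearer the front; origin at the centre of its underside. Bystander.
Not all that is in view belongs to the job. What is meant by the dish is not brown, and is the smaller of those in its own colour.

How it is judged:
By the outcome, as a careful person would: the job done as asked, in the order asked, and still so for the second after the job is handed in, with the robot touching nothing.
It also fails if it takes over 42 s, if anything falls off the work surface, if the arm or the gripper's body presses on something with over 40 N, if the wrist force passes 120 N, or if a joint passes its speed limit or range.

## Working session

There is one attempt and no reset: what is moved stays moved. The work goes in short steps, Python scripts to look and compute and a shell command to move; the robot and the scene stay as the last step left them, time stands still between calls to the robot, and variables do not carry over. Pictures are saved under pics/ and viewed, at most 10 in all, crops included, and the job is handed in when it is done.

```bash
mkdir -p pics
cat > h.py <<'E'
import numpy as np, cv2
from workcell import readout, optics, env
def grab(n):
    d=optics.get_image(n); np.save(f'{n}.npy',d,allow_pickle=True); return d
def load(n): return np.load(f'{n}.npy',allow_pickle=True).item()
def pts(d):
    c=d['color'];H,W=c.shape[:2];f=H/2/np.tan(np.radians(d['vertical_fov'])/2)
    u,v=np.meshgrid(np.arange(W),np.arange(H));x=(u-d['cx'])/f;y=(v-d['cy'])/f
    a,b=x.copy(),y.copy()
    for _ in range(10):
        s=1+d['k1']*(a*a+b*b);a,b=x/s,y/s
    z=d['z_map'];P=np.stack([a*z,b*z,z],-1)
    R=cv2.Rodrigues(np.array(d['rvec'],float))[0]
    return (P-np.array(d['tvec']).ravel())@R
E
python3 - <<'E'
from h import *
for n in('scene','top'):
    d=grab(n); cv2.imwrite(f'pics/{n}0.png',cv2.resize(d['color'][:,:,::-1],(800,600)))
s=readout.sense();print(s['position'],s['eef_rot'],s['t'],s['opening'],env.tcp_to_tips,s['contact_force'])
E
```

```text
[ 274.96839353 -560.56738419  244.4294016 ] [[ 8.97911645e-01  4.40175404e-01 -5.38889906e-04]
 [ 4.40175590e-01 -8.97909689e-01  1.90802707e-03]
 [ 3.55992119e-04 -1.95044591e-03 -9.99998035e-01]] 0.1 85.38681374748803 14.0 [-0.91784211  0.51687589  0.55674597]
```

View pics/top0.png

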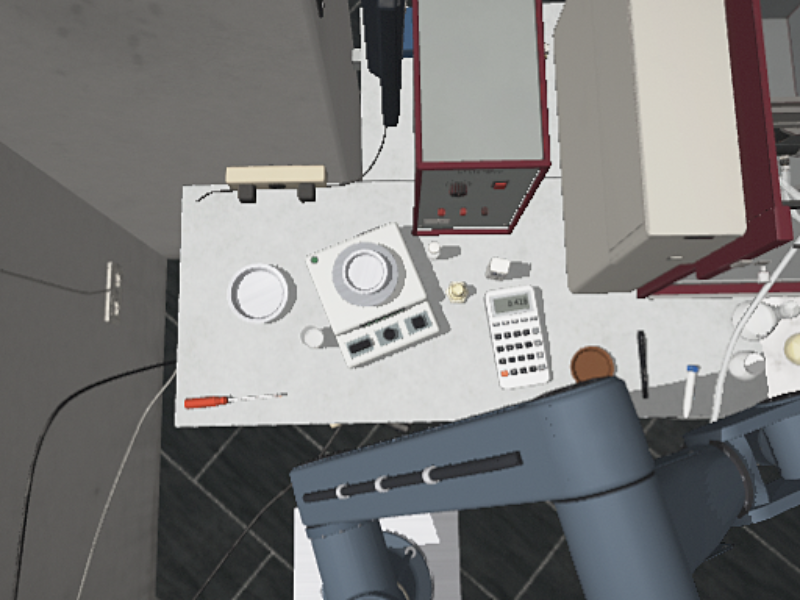

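View pics/scene0.png

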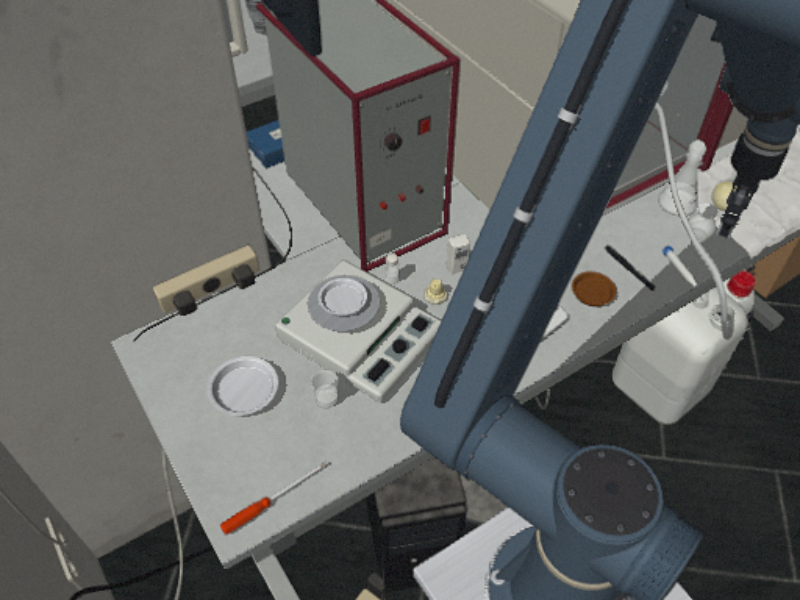

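The top view (800x600) shows three dish candidates: the small silver one on the pan (367,271), a larger silver one on the bench (260,292), and a brown one (592,364). The small silver one on the pan fits: it isn't brown and is the smaller of the two silver ones. The keys are at about (359,346), (390,334) and (418,322). I'll confirm with one enlarged crop and measure.

Run:
```python
from h import *
d=load('top');P=pts(d)
cv2.imwrite('pics/crop1.png',cv2.resize(d['color'][135:245,140:290,::-1],(800,587),interpolation=cv2.INTER_CUBIC))
for n,(u,v) in dict(bar=(359,346),mid=(390,334),right=(418,322),dish=(367,271),big=(260,292),brown=(592,364)).items():
    print(n,P[int(v*.64),int(u*.64)].round(1))
# key tops by height (48) & dark, each camera
for n in('top','scene'):
    d=load(n);P=pts(d);c=d['color'].max(-1)
    m=((c<75)&(abs(P[...,2]-47)<8)&(P[...,0]>350)&(P[...,0]<800)&(abs(P[...,1])<450)).astype(np.uint8)
    k,l,st,ce=cv2.connectedComponentsWithStats(m)
    for i in range(1,k):
        if st[i,4]>15: q=P[l==i];print(n,st[i],ce[i].round(1),np.median(q,0).round(1),((q.max(0)+q.min(0))/2).round(1))
    # dish rim/pan
    m=(abs(P[...,2]-77)<4)|(abs(P[...,2]-91)<4)
    m&=(P[...,0]>400)&(P[...,0]<800)&(abs(P[...,1])<450)
    for h in(77,91):
        q=P[m&(abs(P[...,2]-h)<4)];
        if len(q): print(n,h,len(q),cv2.minEnclosingCircle(q[:,:2].astype(np.float32)),np.median(q,0).round(1))
    q=P[(abs(P[...,2]-55)<3)&(P[...,0]>400)&(P[...,0]<800)&(abs(P[...,1])<450)]
    print(n,'case',cv2.minAreaRect(q[:,:2].astype(np.float32)))
```

```text
bar [459.5  29.1  44.9]
mid [482.4 -32.6  49.3]
right [502.3 -88.1  53.6]
dish [601.9  10.5  80.5]
big [579.  230.1   8.8]
brown [ 420.2 -435.6    1.6]
top [172 118  11   2  17] [177.1 118.6] [788.7 191.8  48.2] [788.2 190.6  47.1]
top [241 198  16   7  17] [248.5 201.1] [519.3 -30.2  49. ] [520.  -31.8  47.2]
top [264 202   8   8  46] [267.4 205.9] [502.6 -89.8  47.4] [504.6 -89.8  46.8]
top [245 210   8   7  39] [248.8 213.3] [482.3 -32.4  47.2] [482.4 -31.1  46.4]
top [224 217  13   9  63] [229.8 221. ] [459.5  26.   45.7] [459.3  26.2  46.2]
top 77 1204 ((678.0753784179688, -77.83187866210938), 382.3007507324219) [608.9  10.7  76.7]
top 91 247 ((625.5943603515625, -200.13687133789062), 257.7236022949219) [622.  -22.9  90.8]
top case ((623.98486328125, -80.89547729492188), (344.44097900390625, 728.8123168945312), 1.0680392980575562)
scene [149 177  14   8  44] [156.7 180.9] [757.3 135.4  46.6] [766.2 133.6  47.4]
scene [130 178  11   9  43] [135.1 182.6] [788.9 192.1  47.3] [788.5 190.8  47.4]
scene [115 194  11   8  41] [120.1 198.2] [756.3 252.2  47.7] [756.3 251.2  46.9]
scene [235 203  21  24  73] [245.1 214.1] [512.4 -15.7  48.9] [513.1 -17.2  47.1]
scene [263 202  11  10  62] [268.4 206.5] [501.3 -86.6  46.7] [502.9 -88.2  46.3]
scene [251 217   9   9  58] [255.2 220.8] [479.9 -28.8  47.6] [481.2 -31.   45.9]
scene [235 230  14  14  94] [241.6 236.2] [458.2  29.5  47. ] [457.8  28.2  45.9]
scene 77 1319 ((739.2201538085938, -53.402549743652344), 346.4845886230469) [607.7  15.6  77. ]
scene 91 346 ((692.79345703125, -170.40054321289062), 249.29319763183594) [685.8 -85.9  90.5]
scene case ((625.1001586914062, -54.67938232421875), (347.8943176269531, 687.23876953125), 0.7094311118125916)
```

View pics/crop1.png

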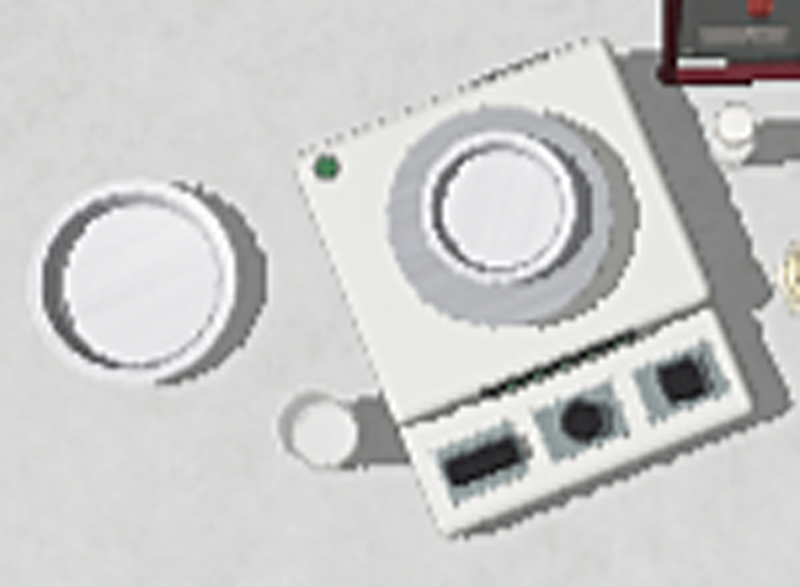

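The crop shows the bar key at left, the round key in the middle and the square key at right, spaced 62 mm as given. The dish is centred on the pan. Positions: bar ≈ (459,28), round ≈ (481,-31), square ≈ (503,-88), dish floor ≈ (602,10.5,80.5). The tool's yaw is already within 5° of the balance's, so I don't need to turn it.

```bash
python3 -m jog '[[42,-44,0,0,0,0,0],[42,-44,0,0,0,0,0],[42,-44,0,0,0,0,0],[42,-44,0,0,0,0,0],[42,-44,0,0,0,0,0],[42,-44,0,0,0,0,0],[42,-44,0,0,0,0,0],[42,-44,0,0,0,0,0]]'
cat > go.py <<'E'
import sys;from h import *
s=readout.sense();R=np.array(s['eef_rot']);t=np.array([float(a) for a in sys.argv[1:4]])
print('t',s['t'],'pos',s['position'].round(1),'tool delta',(R.T@(t-s['position'])).round(1),'F',np.round(s['contact_force'],1),'open',round(s['opening'],1),'\n',R.round(3))
E
python3 go.py 459 28 120
```

```text
t: 1.1
position: [422.1, -95.3, 245.3]
eef_rot: [[0.898, 0.44, 0.0], [0.44, -0.898, 0.0], [0.0, 0.0, -1.0]]
contact_force: [1.5, -0.4, 0.1]
opening: 0.1
grip_force: 0.0
t 1.1 pos [422.1 -95.3 245.3] tool delta [ 87.3 -94.6 125.3] F [ 1.5 -0.4  0.1] open 0.1 
 [[ 0.898  0.44   0.   ]
 [ 0.44  -0.898  0.   ]
 [ 0.     0.    -1.   ]]
```

```bash
python3 -m jog '[[29,-31.5,30,0,0,0,0],[29,-31.5,30,0,0,0,0],[29,-31.5,30,0,0,0,0],[0,0,35,0,0,0,0],[0,0,30,0,0,0,0],[0,0,0,0,0,0,0],[0,0,0,0,0,0,0]]'
python3 go.py 459 28 62
python3 - <<'E'
from h import *
for n in('top','scene'):
    d=grab(n)
    r=(slice(160,260),slice(190,320))
    cv2.imwrite(f'pics/{n}1.png',cv2.resize(d['color'][r][:,:,::-1],(780,600)))
E
```

```text
t: 1.98
position: [458.8, 25.8, 90.9]
eef_rot: [[0.898, 0.44, 0.001], [0.44, -0.898, -0.0], [0.001, 0.0, -1.0]]
contact_force: [0.5, -0.2, 0.0]
opening: 0.4
grip_force: 0.0
t 1.975 pos [458.8  25.8  90.9] tool delta [ 1.2 -1.9 28.9] F [ 0.5 -0.2  0. ] open 0.4 
 [[ 0.898  0.44   0.001]
 [ 0.44  -0.898 -0.   ]
 [ 0.001  0.    -1.   ]]
```

View pics/scene1.png

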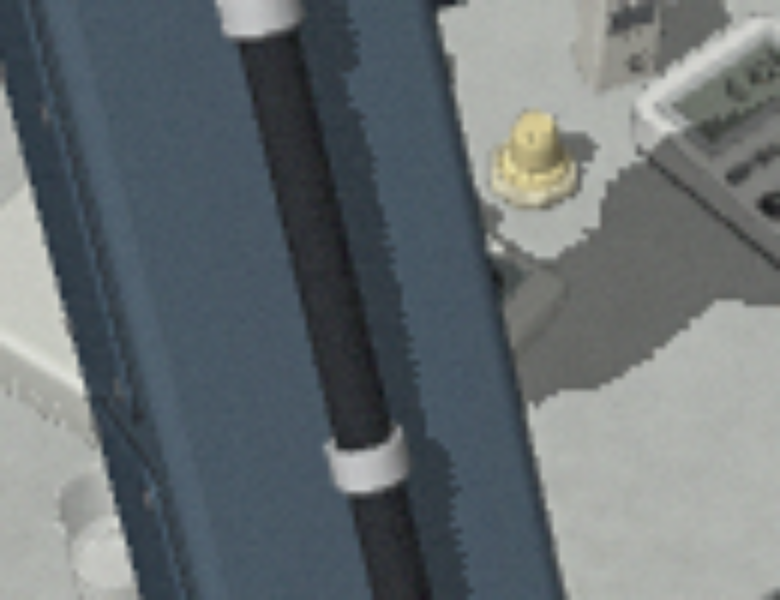

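The arm hides the balance in this view, so I'll go down by force feedback. The tips are at z ≈ 77 and the key top at 48.

```bash
python3 -m jog '[[1,-2,12,0,0,0,0],[0,0,12,0,0,0,0],[0,0,2,0,0,0,0],[0,0,2,0,0,0,0],[0,0,2,0,0,0,0],[0,0,0,0,0,0,0]]'
```

```text
t: 2.82
position: [458.5, 28.2, 60.3]
eef_rot: [[0.898, 0.44, 0.0], [0.44, -0.898, -0.0], [0.0, 0.0, -1.0]]
contact_force: [-0.9, -0.1, -0.3]
opening: -0.0
grip_force: 0.0
```

```bash
python3 -m jog '[[0,0,1.5,0,0,0,0],[0,0,0,0,0,0,0]]';python3 -m jog '[[0,0,1.5,0,0,0,0],[0,0,0,0,0,0,0]]'
```

```text
t: 3.08
position: [458.6, 28.2, 58.9]
eef_rot: [[0.898, 0.44, 0.0], [0.44, -0.898, -0.0], [0.0, 0.0, -1.0]]
contact_force: [-0.3, -0.3, 0.9]
opening: 0.0
grip_force: 0.7
t: 3.32
position: [458.6, 28.1, 57.3]
eef_rot: [[0.898, 0.44, 0.0], [0.44, -0.898, -0.0], [0.0, 0.0, -1.0]]
contact_force: [0.2, 0.6, 0.5]
opening: -0.1
grip_force: 0.9
```

```bash
python3 -m jog '[[0,0,1.5,0,0,0,0],[0,0,0,0,0,0,0]]'
```

```text
t: 3.58
position: [458.6, 28.2, 55.9]
eef_rot: [[0.898, 0.44, 0.001], [0.44, -0.898, -0.0], [0.0, 0.0, -1.0]]
contact_force: [-1.0, 0.3, 4.5]
opening: -0.3
grip_force: 2.6
```

```bash
python3 -m jog '[[0,0,1,0,0,0,0],[0,0,0,0,0,0,0]]'|grep -E 'pos|force';python3 -m jog '[[0,0,0.7,0,0,0,0],[0,0,0,0,0,0,0]]'|grep -E 'pos|force'
```

```text
position: [458.7, 28.1, 55.2]
contact_force: [-0.2, 1.1, 6.7]
grip_force: 3.5
position: [458.6, 28.1, 54.6]
contact_force: [0.4, 0.5, 8.0]
grip_force: 4.2
```

The force rises about 2 N/mm to 8 N at tip z ≈ 40.6, which is the sprung cap at the end of its travel. The bar key is fully down. Next I'll lift and go over the dish.

```bash
python3 -m jog '[[0,0,-25,0,0,0,0],[0,0,-45,0,0,0,0],[40,26,0,0,0,0,0],[40,26,0,0,0,0,0],[40.7,26.6,0,0,0,0,0],[0,0,0,0,0,0,0],[0,0,0,0,0,0,0]]'
python3 go.py 602 10.5 100
```

```text
t: 4.95
position: [599.7, 11.0, 123.2]
eef_rot: [[0.898, 0.44, -0.003], [0.44, -0.898, 0.001], [-0.003, -0.002, -1.0]]
contact_force: [-0.3, -0.2, -0.3]
opening: -0.3
grip_force: 0.0
t 4.95 pos [599.7  11.  123.2] tool delta [ 1.9  1.5 23.2] F [-0.3 -0.2 -0.3] open -0.3 
 [[ 0.898  0.44  -0.003]
 [ 0.44  -0.898  0.001]
 [-0.003 -0.002 -1.   ]]
```

Run:
```python
from h import *
d=grab('top');c=cv2.resize(d['color'][135:245,140:290,::-1],(800,587))
e=grab('scene');f=cv2.resize(e['color'][150:260,165:315,::-1],(800,587))
cv2.imwrite('pics/2.png',cv2.resize(np.hstack([c,f]),(800,294)))
P=pts(d);m=(d['color'].max(-1)<75)
for n,(x,y) in dict(bar=(459,28),rnd=(481,-31),sq=(503,-88)).items():
    q=P[m&(np.hypot(P[...,0]-x,P[...,1]-y)<9)&(P[...,2]<60)];print(n,len(q),np.median(q,0).round(1) if len(q) else '')
```

```text
bar 0 
rnd 30 [479.8 -31.   47.5]
sq 29 [503.1 -88.3  46.8]
```

View pics/2.png

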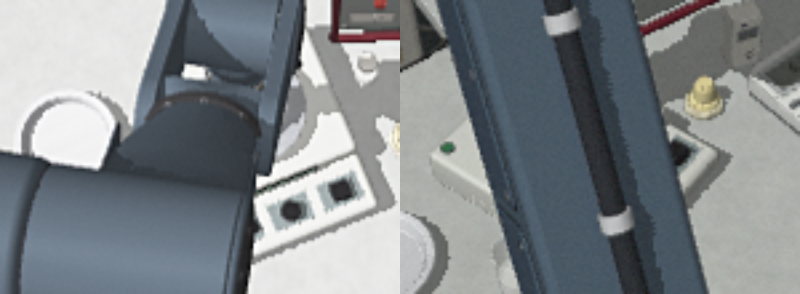

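The arm covers the dish and the bar key, but the round and square keys are visible and still up (47.5 and 46.8). Now the light tap inside the dish: contact is expected at TCP z ≈ 94.

```bash
python3 -m jog '[[2,1.5,13,0,0,0,0],[0,0,12,0,0,0,0],[0,0,0,0,0,0,0],[0,0,0,0,0,0,0]]'|grep -E 'pos|force';python3 -m jog '[[0,0,2,0,0,0,0],[0,0,2,0,0,0,0],[0,0,0,0,0,0,0]]'|grep -E 'pos|force'
```

```text
position: [603.7, 10.3, 98.8]
contact_force: [-0.4, 0.1, 0.4]
grip_force: 0.0
position: [603.8, 10.3, 95.1]
contact_force: [-0.3, -1.3, -0.2]
grip_force: 0.0
```

```bash
python3 -m jog '[[0,0,1.5,0,0,0,0],[0,0,0,0,0,0,0]]'|grep -E 'pos|force'
```

```text
position: [604.0, 10.2, 93.8]
contact_force: [-0.7, 0.3, 1.9]
grip_force: 0.8
```

Contact. I'll go about 3 mm further and expect roughly 4 N.

```bash
python3 -m jog '[[0,0,1.5,0,0,0,0],[0,0,1.5,0,0,0,0],[0,0,0,0,0,0,0]]'|grep -E 'pos|force'
```

```text
position: [604.0, 10.3, 90.9]
contact_force: [-0.4, 0.2, 5.2]
grip_force: 2.1
```

The pan dipped about 3–4 mm at 5.2 N. I'll lift straight out and go over the round key.

```bash
python3 -m jog '[[0,0,-4,0,0,0,0],[0,0,-12,0,0,0,0],[0,0,-22,0,0,0,0],[-43,-5.7,0,0,0,0,0],[-43,-5.7,0,0,0,0,0],[-42.6,-5.6,0,0,0,0,0],[0,0,0,0,0,0,0],[0,0,0,0,0,0,0]]'|grep -E 'pos|force'
python3 go.py 481 -31 66
```

```text
position: [482.2, -31.5, 129.2]
contact_force: [0.2, -0.4, 0.3]
grip_force: 0.0
t 7.55 pos [482.2 -31.5 129.2] tool delta [-1.  -1.1 63.2] F [ 0.2 -0.4  0.3] open 0.1 
 [[ 0.898  0.44   0.003]
 [ 0.44  -0.898 -0.001]
 [ 0.002  0.002 -1.   ]]
```

```bash
python3 -m jog '[[-1,-1,25,0,0,0,0],[0,0,25,0,0,0,0],[0,0,12,0,0,0,0],[0,0,3,0,0,0,0],[0,0,2,0,0,0,0],[0,0,0,0,0,0,0]]'|grep -E 'pos|force';python3 -m jog '[[0,0,1.5,0,0,0,0],[0,0,1.5,0,0,0,0],[0,0,0,0,0,0,0]]'|grep -E 'pos|force'
```

```text
position: [480.2, -30.7, 62.1]
contact_force: [-0.7, -0.7, 0.5]
grip_force: 0.0
position: [480.1, -30.7, 58.9]
contact_force: [1.8, 0.9, 3.0]
grip_force: 1.3
```

```bash
python3 -m jog '[[0,0,1.5,0,0,0,0],[0,0,0,0,0,0,0]]'|grep -E 'pos|force'
```

```text
position: [480.1, -30.7, 57.1]
contact_force: [2.1, -0.0, 2.4]
grip_force: 1.1
```

```bash
python3 -m jog '[[0,0,1.5,0,0,0,0],[0,0,0,0,0,0,0]]'|grep -E 'pos|force';python3 -m jog '[[0,0,1,0,0,0,0],[0,0,0,0,0,0,0]]'|grep -E 'pos|force'
```

```text
position: [480.1, -30.7, 55.8]
contact_force: [1.0, 1.1, 6.4]
grip_force: 2.8
position: [480.1, -30.7, 55.0]
contact_force: [1.2, 0.6, 7.7]
grip_force: 3.7
```

7.7 N in the sprung cap, so the round key is fully down. I'll retreat up and to the side, then check.

```bash
python3 -m jog '[[0,0,-20,0,0,0,0],[0,0,-50,0,0,0,0],[0,0,-60,0,0,0,0],[0,0,-50,0,0,0,0],[-30,45,0,0,0,0,0],[-30,45,0,0,0,0,0],[-30,45,0,0,0,0,0],[-30,45,0,0,0,0,0]]'|grep -E 'pos|force'
python3 -m jog '[[-38,40,0,0,0,0,0],[-38,40,0,0,0,0,0],[-38,40,0,0,0,0,0],[-38,40,0,0,0,0,0],[-38,40,0,0,0,0,0],[0,0,0,0,0,0,0],[0,0,0,0,0,0,0]]'|grep -E 'pos|force'
python3 - <<'E'
from h import *
o=pts(load('top'))
d=grab('top');P=pts(d)
cv2.imwrite('pics/3.png',cv2.resize(d['color'][135:245,140:290,::-1],(800,587)))
m=(d['color'].max(-1)<75)
for n,(x,y) in dict(bar=(459,28),rnd=(481,-31),sq=(503,-88)).items():
    q=P[m&(np.hypot(P[...,0]-x,P[...,1]-y)<9)&(P[...,2]<60)];print(n,len(q),np.median(q,0).round(1) if len(q) else '')
print('dish',P[173,234].round(1)); print(readout.sense()['t'])
E
```

```text
position: [449.6, -246.0, 233.9]
contact_force: [0.7, 0.5, -0.5]
grip_force: 0.0
position: [367.8, -506.8, 233.3]
contact_force: [0.6, -0.1, -0.0]
grip_force: 0.0
bar 26 [459.7  27.7  40.3]
rnd 28 [480.5 -32.3  42. ]
sq 29 [503.  -88.2  47.1]
dish [602.1  10.5  79.5]
11.35
```

View pics/3.png

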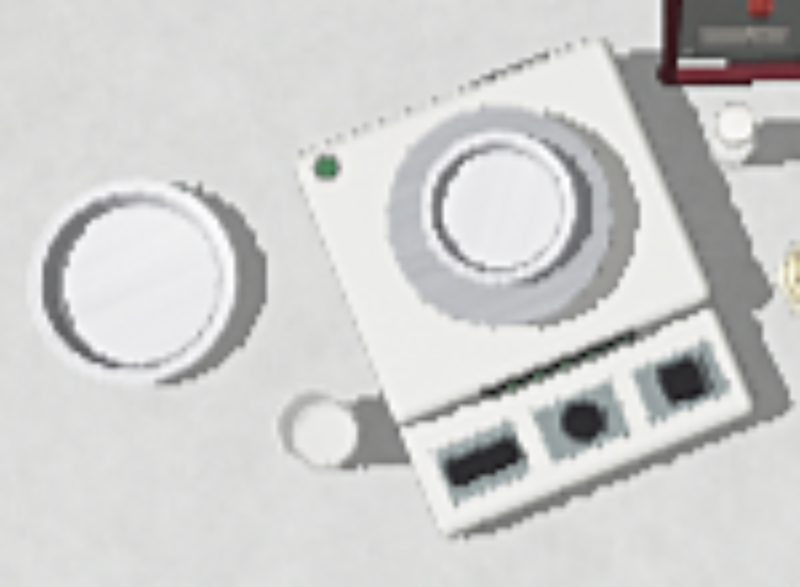

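The bar (459.7, 27.7) and round keys are down, at z ≈ 40–42, and the square key is still up at 47. The dish (505,207) and the beaker and vial in view haven't moved, and the arm is clear.

```bash
python3 -c "from workcell import hand_in;print(hand_in())"
```

```text
the job is handed in; nothing more can be done
None
```

The job is handed in at about 11.4 s of the 42 s: bar key fully down, then the dish tapped (pan dipped about 3–4 mm), then round key fully down; the square key is still up, the dish unmoved and the arm clear.

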